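# Latch the folded backgammon board

### The arm

A 6-joint arm with a two-finger parallel gripper is mounted at the origin on the work surface. World frame = base frame: x ahead of the robot, y to its left, z up, the work surface at z = 0. Lengths are in m, angles in rad, forces in N, time in s.
With the tool pointing down it reaches from about 0.35 to 0.975 m from the base axis. Payload 4.9 kg.
Tool frame: the origin (TCP) lies midway between the tips of the shut fingers; the grasp point (between the pads) lies manip.grip_depth behind it (manip.grip_depth is the distance from the TCP to the grasp point, in m); z points along the fingers, x is the direction in which the jaws open and shut, and the axes are right-handed (so a half turn about z gives the same grasp; the last joint's range is limited). The gripper opens to 85 mm and grips with 20 to 120 N. Pads are 22 mm wide; open, the fingers measure 114 mm over their backs; the gripper's body (76 mm by 85 mm) begins 54 mm behind the grasp point. The pads swing forward as they close: fully open they stand 13 mm farther back than shut.
Start: joints at [-1.312, 0.053, 1.613, -0, 1.476, -0.119], TCP at [0.231, -0.581, 0.231] pointing down, gripper open.
Joint ranges: [-3.01, 3.01], [-1.01, 2.22], [0.06, 2.58], [-1.02, 4.17], [0.09, 2.62], [-3.14, 3.14]. Speed limits (rad/s): [2.57, 2.57, 3.14, 3.14, 3.14, 3.14].

### API

Orientations are given as a unit quaternion [w, x, y, z].
In Python, from plant import state, grab_frame, ticket, manip gives the robot as it stands.
- The arm moves only by the tool carry_out, never from a script. Its argument "moves" is a list that holds one entry, the list of rows, each a list of 7 numbers: the turn, a rotation vector about the tool's x, y, z each as a share of 5 degrees, from -1 to 1, then the shift along the tool's x, y, z each as a share of 0.04 m, from -1 to 1, then the gripper command: -1 is shut, 1 is fully open, values between are in proportion. A call has 1 to 8 rows; each row shifts and turns the commanded pose from where the row before left it, along the tool's axes as they then stand; what a row does not reach is not made up. A row lasts 1/12 s, in which the tool goes at most 41.7 mm and 7.16 degrees, less where a joint would pass 70% of its speed; a pose out of reach is approached as far as the arm can. A call with a number of a shift or a turn outside -1 to 1 is refused whole. A call with a gripper value outside its range is refused whole. The fingers move at their own pace and stop on an object; the grip force is fixed at half the most. Time passes only in rows, so rows that do not move let the fingers close. It gives the time, the measured TCP pose, the force and the opening at its end, in the units of the state.
- state(): the state, without advancing time (a new reading comes with each control period).
- grab_frame(name): name is "side" or "top" or "wrist"; returns a dict with "frame" (480x640x3 uint8, red, green, blue), "z_map" (480x640 float32, m along the optical axis (not along the pixel's ray), 0 where there is no reading), "K" (3x3 intrinsics, pixels), "world_from_camera" (4x4, takes a point from camera to world coordinates); the wrist camera has in their place "hand_eye" (4x4, takes a point from camera to tool coordinates, whose origin is the TCP and whose axes are the tool frame's). Camera axes: x right, y down, z forward; pixel columns grow to the right and rows downward; lengths in m; the calibration is good to about 2 mm. A picture is of the moment at which its call begins: read the wrist's pose just before it.
- ticket.job_done(): hands the job in, once; it reports no verdict.
The state is a dict: "time": time; "joint_pos": joint angles; "joint_vel": joint speeds; "joint_efforts": joint torques, N m; "tool_pos": TCP position; "tool_rot": TCP orientation; "contact_force": force on the tool from outside, world axes, zero at the start; "ft_torque": the same for the moment, N m; "gripper_width": opening from 0.0 (shut) to 1.0 (fully open).
Only numpy, scipy, OpenCV 4.12 (cv2) and the standard library are available. Lean on these libraries where they do the work, as an engineer would, in place of code of your own. Each camera call takes 0.05 s, during which the arm holds its last target.

### The job

Latch the folded backgammon board shut: bring the wire loop's crossbar over the keeper so that it is caught behind the post under the lip, then fold the lever back and press it flat, past centre, so that it stays down by itself and holds the two halves together. Work gently, never pressing or pulling hard (stay below about 25 newtons) on the board, keeper or lever, and do not disturb the tea glass, sugar bowl, dice tower or checkers.

Things in the scene. Friction and masses are not known exactly. Their poses are not given: they have to be found in the camera images.
- board: Folded wooden backgammon board, 280 mm long (y), 140 mm high, 100 mm thick (x), standing on its spine, fixed. Origin: on the table under the mid seam. x points across the seam from the near half (latch base, lever; x -50 to 0 mm) to the far half (0 to +50), y along the seam, z up. Flat top 140 mm above the table; the latch is on top at y = 0. Heading varies up to 30 degrees.
- far_half (a joint): Far half, hinged along the spine at table level (rad): 0 = touching the near half. A springy lining holds it open at a stop at 0.067 (10 mm gap at the top); the latch pulls it in against about 10 N at first, 20 N when latched, when it rests at 0.003 to 0.035.
- keeper_mount (a point): Point on the far half's flat top, axes as that half's. Here stands a steel hook, the keeper, 20 mm wide (y): post face at x = 0, floor 6 mm high out to x = +18 mm, lip (underside 18, top 21 mm up) overhanging the post by 6 mm to +x, away from the lever. It is screw-adjusted: all of it may really stand up to 1.5 mm to either side along x.
- crossbar (a point): Centre of the loop's crossbar, a steel rod 8 mm thick, 44 mm long along the board's y, flat ends; can be gripped end to end and turns in the grip. At the start it stands in the air above the latch. It goes over the lip, down behind it, then back under it to seat on the post's +x face: then at x +2.5 to +5.5 mm and 10 to 14 mm up from keeper_mount.
- loop_pin (a point): Pin (along y) on the lever, 12 mm from the lever's axis, about which the loop swings: two wire legs 5 mm thick at y = +-15 mm, reaching 41.6 mm from this pin to the crossbar's centre. Light friction: loop and lever stay where left. The lever follows as the crossbar is led about.
- lever_pivot (a point): The lever's axis (along y), fixed on the near half: 16 mm above the board's flat top, 6 mm to the near side of the seam, axes as the board's. The crossbar's centre can be at most 53 mm from this axis.
- lever_tip (a point): Middle of the lever's free end. The lever is a steel plate 22 mm wide (y), 4 mm thick, reaching 45 mm from its axis. Lying flat, its upper face is 19 mm above the board's flat top (2 mm above this point), over a solid latch base 22 mm wide and 10 mm high.
- lever (a joint): Lever angle (rad): 0 = folded flat on the near half, pointing away from the keeper (hard stop); 1.57 = upright; to 3.1 leaning towards the keeper. Starts at 1.3 to 2.0; near 1.8 with the crossbar just seated. Hooked, it needs up to about 8 N near its end, passes centre at about 0.4 and then snaps flat by itself; released before that, it springs back up.
- tea_glass: Clear tea glass, 58 mm across, 92 mm high, loose; origin under its base. Leave it alone.
- sugar_bowl: White lidded sugar bowl, 92 mm across, 86 mm high, loose; origin under its base. Leave it alone.
- dice_tower: Clear acrylic dice tower, 80 x 80 mm, 185 mm high, loose; origin under its base. Leave it alone.
- checker_tray: Low wooden tray 150 x 60 mm with three stacks of five brown checkers, 54 mm high over all, fixed; origin under its middle. Leave it alone.

How it is judged:
By the outcome, as a careful person would: the job done as asked, in the order asked, and still so for the second after the job is handed in, with the robot touching nothing.
It also fails if it takes over 58 s, if anything falls off the work surface, if the arm or the gripper's body presses on something with over 40 N, if the wrist force passes 120 N, or if a joint passes its speed limit or range.

## Working session

There is one attempt and no reset: what is moved stays moved. The work goes in short steps, Python scripts to look and compute and a tool call to move; the robot and the scene stay as the last step left them, time stands still between calls to the robot, and variables do not carry over. Pictures are saved under pics/ and viewed, and the job is handed in when it is done.

Besides the shell and the picture viewer there is one more tool, called after ">>>" as name(argument=value, ...) on one line, values as JSON. carry_out: Moves the arm, as the interface text tells. Shift numbers are shares of 0.04 m and turn numbers shares of 5 degrees, none past 1 either way. Its arguments: {"type":"object","properties":{"moves":{"type":"array"}},"required":["moves"]}

```bash
ls; mkdir -p pics; python3 - <<'E'
from plant import state, grab_frame, manip
import cv2,numpy as np
s=state();print(s);print(manip.grip_depth, [a for a in dir(manip) if a[0]!='_'])
for n in ["side","top"]:
    f=grab_frame(n);cv2.imwrite(f"pics/{n}0.png",f["frame"][:,:,::-1]);np.savez(f"pics/{n}0.npz",**f);print(n,f["K"],f["world_from_camera"])
E
```

```text
pics
{'time': 0.0, 'joint_pos': array([-1.31196943e+00,  5.33598236e-02,  1.61426280e+00,  1.16887281e-05,
        1.47603567e+00, -1.19006845e-01]), 'joint_vel': array([ 8.50482611e-04,  1.16753705e-03,  1.03936007e-03, -8.40343420e-05,
        1.11927727e-03, -2.67258085e-03]), 'joint_efforts': array([ 1.53583380e-03, -3.93687057e+01, -3.70173633e+01,  3.48802007e-05,
        7.18845418e-03, -8.95873029e-06]), 'tool_pos': array([ 0.23040728, -0.58031366,  0.23007984]), 'tool_rot': array([-6.81905819e-04,  8.27316557e-01, -5.61735033e-01, -7.75727940e-04]), 'contact_force': array([ 0.26238785, -0.1312913 , -0.12592523]), 'ft_torque': array([ 0.03988446, -0.01809649, -0.00066958]), 'gripper_width': 0.997107046564494}
0.0187 ['IKError', 'grip_depth']
side [[529.00967832   0.         317.45423069]
 [  0.         529.00967832 234.67419363]
 [  0.           0.           1.        ]] [[-0.894465   -0.34185701  0.28821199  0.27143399]
 [-0.44707553  0.69453441 -0.56368912  0.63404374]
 [-0.00747207 -0.63305272 -0.77407262  0.89021185]
 [ 0.          0.          0.          1.        ]]
top [[551.98852765   0.         307.99386484]
 [  0.         551.98852765 231.89875309]
 [  0.           0.           1.        ]] [[ 0.01739065 -0.99510895  0.09724068  0.46287355]
 [-0.99984624 -0.01708922  0.00393184  0.0700665 ]
 [-0.00225085 -0.0972941  -0.99525313  1.15567442]
 [ 0.          0.          0.          1.        ]]
```

View pics/side0.png

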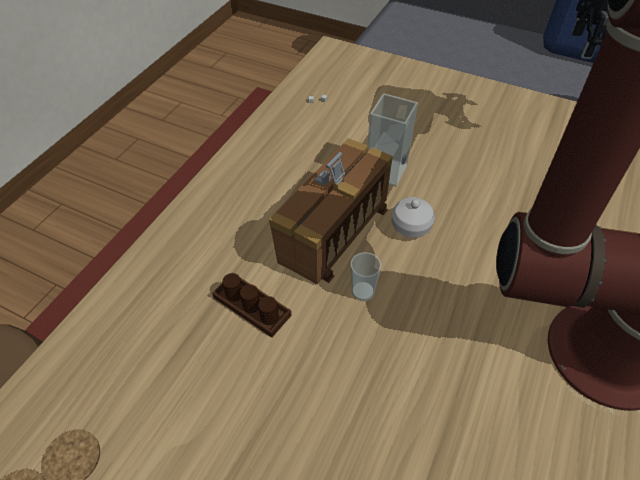

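View pics/top0.png

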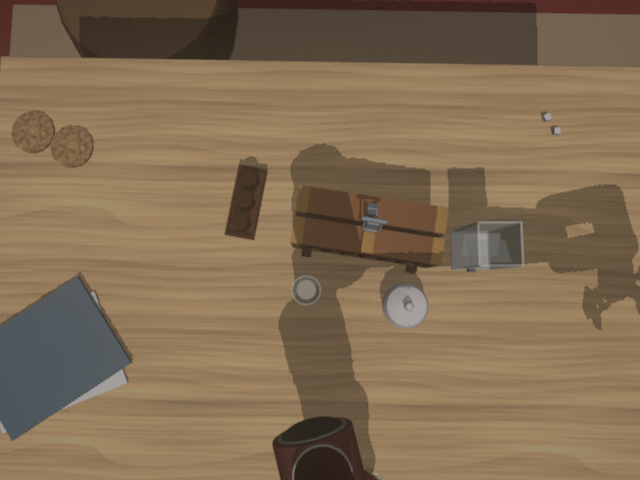

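```bash
cat > h.py <<'E'
import numpy as np,cv2
from plant import state, grab_frame, manip
from scipy.spatial.transform import Rotation as R
def cloud(f,T=None):
    T=f["world_from_camera"] if T is None else T
    z=f["z_map"];K=f["K"];v,u=np.mgrid[0:z.shape[0],0:z.shape[1]]
    p=np.stack([(u-K[0,2])/K[0,0]*z,(v-K[1,2])/K[1,1]*z,z],-1)
    w=p@T[:3,:3].T+T[:3,3]; w[z<=0]=np.nan
    return w
def proj(f,P,T=None):
    T=f["world_from_camera"] if T is None else T
    c=(np.atleast_2d(P)-T[:3,3])@T[:3,:3]
    return (c[:,:2]/c[:,2:])*[f["K"][0,0],f["K"][1,1]]+f["K"][:2,2]
E
python3 - <<'E'
from h import *
for n,(u0,u1,v0,v1) in dict(side=(260,400,130,290),top=(285,455,180,275)).items():
    f=dict(np.load(f"pics/{n}0.npz"))
    im=f["frame"][v0:v1,u0:u1,::-1]
    k=min(800//(u1-u0),600//(v1-v0)); 
    cv2.imwrite(f"pics/{n}0z.png",cv2.resize(im,None,fx=k,fy=k,interpolation=cv2.INTER_CUBIC))
    w=cloud(f); roi=np.zeros(w.shape[:2],bool);roi[v0:v1,u0:u1]=1
    m=roi&(abs(w[...,2]-.14)<.006)
    p=w[m][:,:2]
    r=cv2.minAreaRect((p*1000).astype(np.float32));print(n,m.sum(),r,np.median(w[m][:,2]))
    m2=roi&(w[...,2]>.152)
    q=w[m2]; print(m2.sum(), q.min(0),q.max(0),q.mean(0))
E
```

```text
side 4944 ((575.5723266601562, -66.39126586914062), (337.11865234375, 112.31012725830078), 82.08204650878906) 0.1393586926597017
480 [ 0.51376814 -0.23029036  0.15201884] [ 0.60876582 -0.01695887  0.21318567] [ 0.57115474 -0.05706938  0.17918827]
top 7568 ((578.72509765625, -39.0709228515625), (281.3258972167969, 110.39787292480469), 82.20108795166016) 0.13970934216861886
442 [ 0.5277146  -0.06035301  0.15204793] [ 0.60775782 -0.01704117  0.2150549 ] [ 0.57563133 -0.03766711  0.18254402]
```

View pics/side0z.png

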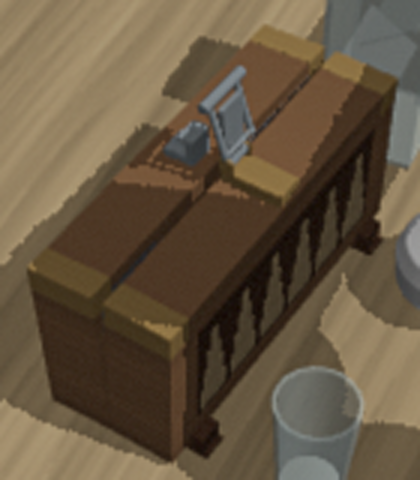

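View pics/top0z.png

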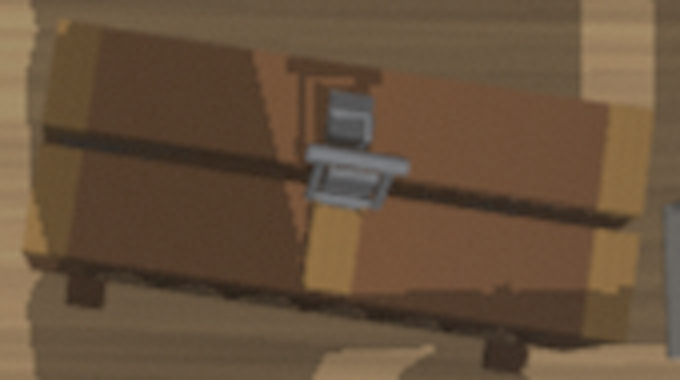

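```bash
cat >> h.py <<'E'
TH=np.deg2rad(-7.8); O=np.array([.5738,-.0384,0])
B=np.array([[np.cos(TH),-np.sin(TH),0],[np.sin(TH),np.cos(TH),0],[0,0,1]])
def tob(p): return (p-O)@B
def tow(p): return np.asarray(p)@B.T+O
E
python3 - <<'E'
from h import *
for n in ["side","top"]:
    f=dict(np.load(f"pics/{n}0.npz"));w=tob(cloud(f))*1000
    m=(w[...,2]>146)&(abs(w[...,1])<32)&(abs(w[...,0])<70)
    v,u=np.nonzero(m);q=w[m]
    print(n,len(q))
    # x-z histogram
    H={}
    for x,y,z in q:
        H.setdefault((int(x//4)*4,int(z//5)*5),[]).append(y)
    for k in sorted(H): print(k,len(H[k]),round(min(H[k])),round(max(H[k])),end=" | ")
    print()
E
```

```text
side 643
(-52, 145) 2 -5 -1 | (-48, 145) 11 -12 8 | (-48, 150) 9 -8 12 | (-44, 145) 8 -9 9 | (-44, 150) 11 -11 12 | (-40, 145) 9 -12 11 | (-40, 150) 12 -11 9 | (-36, 145) 9 -12 7 | (-36, 150) 7 -11 11 | (-32, 145) 7 -11 11 | (-32, 150) 15 -11 12 | (-28, 145) 6 -9 10 | (-28, 150) 15 -9 10 | (-24, 145) 9 -13 10 | (-24, 150) 7 -9 11 | (-20, 145) 6 -12 12 | (-20, 150) 15 -10 8 | (-16, 145) 10 -11 11 | (-16, 150) 6 -11 10 | (-12, 145) 12 -12 9 | (-12, 150) 10 -12 12 | (-12, 155) 9 -11 12 | (-12, 160) 4 -10 11 | (-12, 165) 6 -15 16 | (-12, 170) 5 -14 17 | (-8, 145) 5 -11 9 | (-8, 150) 7 -11 13 | (-8, 155) 9 -11 11 | (-8, 160) 13 -11 12 | (-8, 165) 15 -14 17 | (-8, 170) 22 -17 18 | (-8, 175) 8 -18 13 | (-8, 180) 6 -13 17 | (-4, 145) 1 12 12 | (-4, 150) 2 9 10 | (-4, 155) 3 10 11 | (-4, 160) 1 12 12 | (-4, 165) 3 -12 -2 | (-4, 170) 9 -13 15 | (-4, 175) 11 -18 9 | (-4, 180) 20 -17 17 | (-4, 185) 24 -17 18 | (-4, 190) 23 -15 16 | (-4, 195) 16 -14 10 | (-4, 200) 4 -8 9 | (0, 150) 1 9 9 | (0, 185) 2 9 16 | (0, 190) 4 -18 17 | (0, 195) 22 -17 17 | (0, 200) 15 -17 16 | (0, 205) 15 -23 21 | (0, 210
[... 1081 characters left out ...]
 1 17 | (-4, 160) 1 11 11 | (-4, 165) 1 11 11 | (-4, 175) 1 -7 -7 | (-4, 180) 9 -12 11 | (-4, 185) 10 -15 17 | (-4, 190) 14 -16 17 | (-4, 195) 18 -15 17 | (-4, 200) 11 -10 11 | (-4, 205) 1 -4 -4 | (0, 190) 1 18 18 | (0, 195) 7 -15 10 | (0, 200) 18 -16 17 | (0, 205) 18 -22 20 | (0, 210) 22 -16 22 | (0, 215) 1 -14 -14 | (4, 205) 13 -20 22 | (4, 210) 44 -21 21 | (4, 215) 1 -15 -15 | (8, 205) 11 -19 17 | (8, 210) 10 -21 21 | (20, 145) 6 -4 9 | (20, 150) 6 -9 6 | (20, 155) 11 -8 11 | (20, 160) 9 -9 11 | (24, 150) 2 7 11 | (24, 155) 12 -9 9 | (24, 160) 13 -9 9 | (28, 150) 1 2 2 | (28, 155) 13 -9 10 | (28, 160) 6 -3 10 | (32, 155) 11 -8 8 | (32, 160) 3 -4 10 | (36, 145) 8 -7 8 | (40, 145) 1 -1 -1 |
```

```bash
cat >> h.py <<'E'
def pose():
    s=state(); q=s["tool_rot"]; return s,np.array(s["tool_pos"]),R.from_quat([q[1],q[2],q[3],q[0]])
# target rot: tool z down tilted by t (rad, about board y), tool x = -board y
def rdown(t=0.):
    b=B
    x=-b[:,1]; z=np.array([0,0,-1.]); 
    z=R.from_rotvec(t*b[:,1]).apply(z); y=np.cross(z,x)
    return R.from_matrix(np.stack([x,y,z],1))
def plan(tp,tr,n,start=None):
    if start is None: s,p,r=pose()
    else: p,r=start
    rows=[]
    for i in range(n):
        k=n-i
        dv=(r.inv()*tr).as_rotvec()/k; dp=r.inv().apply(tp-p)/k
        a=np.round(np.rad2deg(dv)/5,2); d=np.round(dp/.04,2)
        rows.append([*a,*d]); 
        p=p+r.apply(d*.04); r=r*R.from_rotvec(np.deg2rad(a*5))
    for x in rows: print([float(v)+0 for v in x])
    print("end err mm",np.round((tp-p)*1000,2),"max",np.abs(rows).max())
    return p,r
E
python3 - <<'E'
from h import *
f=grab_frame("wrist");print(f["hand_eye"],f["K"])
s,p,r=pose();print(p,s["time"],r.as_matrix(),tow([10,0,300]))
a=plan(p+[0.10,0.16,.09],rdown(),8)
a=plan(tow([.010,0,.30]),rdown(),12,a)
E
```

```text
[[ 9.99999967e-01 -2.52871157e-04  4.18905253e-05 -2.74671426e-04]
 [ 2.32503549e-04  9.63689727e-01  2.67024449e-01 -6.96713540e-02]
 [-1.07892250e-04 -2.67024431e-01  9.63689754e-01 -1.42893965e-01]
 [ 0.00000000e+00  0.00000000e+00  0.00000000e+00  1.00000000e+00]] [[343.00364399   0.         321.32491466]
 [  0.         343.00364399 239.53651561]
 [  0.           0.           1.        ]]
[ 0.23042086 -0.58044805  0.230327  ] 0.15 [[ 3.68857540e-01 -9.29485860e-01 -3.88220854e-04]
 [-9.29484594e-01 -3.68857685e-01  1.54855877e-03]
 [-1.58256173e-03 -2.10352276e-04 -9.99998726e-01]] [ 10.4812784   -1.39555572 300.        ]
[0.0, 0.0, 0.74, -0.35, -0.47, -0.28]
[0.0, 0.0, 0.74, -0.38, -0.45, -0.28]
[0.0, 0.0, 0.73, -0.41, -0.43, -0.28]
[0.0, 0.0, 0.74, -0.43, -0.4, -0.28]
[0.0, 0.0, 0.73, -0.46, -0.37, -0.28]
[0.0, 0.01, 0.74, -0.48, -0.34, -0.28]
[0.0, 0.0, 0.73, -0.51, -0.31, -0.28]
[0.0, 0.01, 0.74, -0.52, -0.28, -0.29]
end err mm [-0.18 -0.04 -0.17] max 0.74
[0.0, 0.0, 0.0, -0.86, -0.41, 0.04]
[0.0, 0.0, 0.0, -0.86, -0.42, 0.04]
[0.0, 0.0, 0.0, -0.86, -0.41, 0.04]
[0.0, 0.0, 0.0, -0.86, -0.42, 0.04]
[0.0, 0.0, 0.0, -0.86, -0.41, 0.04]
[0.0, 0.0, 0.0, -0.86, -0.42, 0.04]
[0.0, 0.0, 0.0, -0.85, -0.41, 0.04]
[0.0, 0.0, 0.0, -0.86, -0.42, 0.05]
[0.0, 0.0, 0.0, -0.85, -0.41, 0.04]
[0.0, 0.0, 0.0, -0.86, -0.42, 0.05]
[0.0, 0.0, 0.0, -0.85, -0.41, 0.04]
[0.0, 0.0, 0.0, -0.86, -0.42, 0.05]
end err mm [-0.14 -0.08  0.09] max 0.86
```

>>> carry_out(moves=[[[0,0,0.74,-0.35,-0.47,-0.28,1],[0,0,0.74,-0.38,-0.45,-0.28,1],[0,0,0.73,-0.41,-0.43,-0.28,1],[0,0,0.74,-0.43,-0.4,-0.28,1],[0,0,0.73,-0.46,-0.37,-0.28,1],[0,0,0.74,-0.48,-0.34,-0.28,1],[0,0,0.73,-0.51,-0.31,-0.28,1],[0,0,0.74,-0.52,-0.28,-0.29,1]]])

```text
time: 0.82
tool_pos: [0.331, -0.4195, 0.3214]
tool_rot: [0.0, -0.656, 0.755, 0.0]
contact_force: [-0.4, -0.0, 0.1]
gripper_width: 0.998
```

>>> carry_out(moves=[[[0,0,0,-0.86,-0.42,0.04,0.4],[0,0,0,-0.86,-0.42,0.04,0.4],[0,0,0,-0.86,-0.42,0.04,0.4],[0,0,0,-0.86,-0.42,0.04,0.4],[0,0,0,-0.86,-0.42,0.04,0.4],[0,0,0,-0.86,-0.42,0.04,0.4],[0,0,0,-0.85,-0.41,0.04,0.4],[0,0,0,-0.85,-0.41,0.04,0.4]]])

```text
time: 1.48
tool_pos: [0.5009, -0.1651, 0.3082]
tool_rot: [-0.0, -0.657, 0.754, 0.0]
contact_force: [1.3, -0.9, 0.3]
gripper_width: 0.699
```

>>> carry_out(moves=[[[0,0,0,-0.86,-0.41,0.04,0.4],[0,0,0,-0.86,-0.41,0.04,0.4],[0,0,0,-0.85,-0.41,0.04,0.4],[0,0,0,-0.85,-0.41,0.04,0.4],[0,0,0,0,0,0,0.4],[0,0,0,0,0,0,0.4]]])

```text
time: 1.98
tool_pos: [0.5841, -0.0387, 0.3011]
tool_rot: [-0.001, -0.659, 0.752, 0.001]
contact_force: [-0.1, -0.1, 0.5]
gripper_width: 0.7
```

```bash
python3 - <<'E'
from h import *
s,p,r=pose();f=grab_frame("wrist")
print(s["time"],tob(p)*1000,s["gripper_width"],s["contact_force"],r.as_matrix())
T=np.eye(4);T[:3,:3]=r.as_matrix();T[:3,3]=p;T=T@f["hand_eye"]
np.savez("pics/w1.npz",T=T,**f)
cv2.imwrite("pics/w1.png",f["frame"][:,:,::-1])
for z in [0,5,10,15,20,25,30,35,40,45,50]:
    print(z,proj(f,tow(np.array([z,0,140.])/1000),T)[0].round(),end=" ")
E
```

```text
1.9833 [ 10.27594284   1.13859098 301.09662986] 0.7001703808813017 [-0.11810547 -0.12491591  0.51103687] [[-1.32485726e-01 -9.91183192e-01 -1.84710327e-03]
 [-9.91184909e-01  1.32485663e-01  1.57099971e-04]
 [ 8.89998493e-05  1.85163439e-03 -9.99998282e-01]]
0 [324. 234.] 5 [324. 229.] 10 [324. 224.] 15 [324. 218.] 20 [324. 213.] 25 [324. 207.] 30 [324. 202.] 35 [324. 196.] 40 [324. 191.] 45 [324. 185.] 50 [324. 179.]
```

View pics/w1.png

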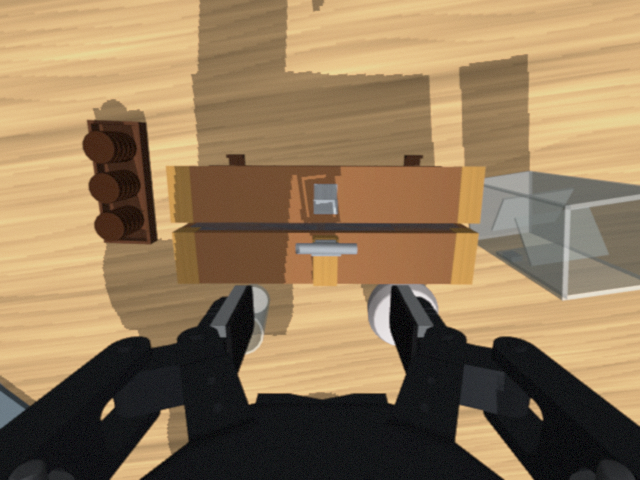

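```bash
python3 - <<'E'
from h import *
d=dict(np.load("pics/w1.npz"));T=d["T"]
im=d["frame"][160:280,285:375,::-1]
cv2.imwrite("pics/w1z.png",cv2.resize(im,None,fx=5,fy=5,interpolation=cv2.INTER_CUBIC))
w=tob(cloud(d,T))*1000
g=cv2.cvtColor(d["frame"],cv2.COLOR_RGB2HSV)
for u in (318,324,330):
  for v in range(164,262,1 if u==324 else 300):
    print(u,v,d["frame"][v,u],np.round(w[v,u]))
E
```

```text
318 164 [147 119  83] [55.  7.  1.]
324 164 [149 120  85] [55. -1. -1.]
324 165 [125  98  69] [54. -1.  0.]
324 166 [105  72  48] [ 61.   0. 137.]
324 167 [113  77  50] [ 60.   0. 137.]
324 168 [113  77  50] [ 59.   0. 136.]
324 169 [116  79  51] [ 58.   0. 136.]
324 170 [116  77  51] [ 58.   0. 137.]
324 171 [114  79  49] [ 57.   0. 136.]
324 172 [116  77  50] [ 56.   0. 135.]
324 173 [117  79  49] [ 55.   0. 134.]
324 174 [142  96  60] [ 54.   0. 136.]
324 175 [169 115  75] [ 53.   0. 137.]
324 176 [167 114  71] [ 52.   0. 136.]
324 177 [146  99  63] [ 52.   0. 138.]
324 178 [121  82  52] [ 51.   0. 138.]
324 179 [116  75  49] [ 50.   0. 138.]
324 180 [116  81  53] [ 49.   0. 137.]
324 181 [115  78  51] [ 48.   0. 138.]
324 182 [115  75  48] [ 47.   0. 139.]
324 183 [114  85  67] [ 46.   0. 137.]
324 184 [105 105 106] [ 46.   0. 144.]
324 185 [112 116 122] [ 45.   0. 144.]
324 186 [122 123 128] [ 45.   0. 145.]
324 187 [118 122 125] [ 44.   0. 144.]
324 188 [118 121 128] [ 43.   0. 145.]
324 189 [118 122 125] [ 42.   0. 145.]
324 190 [115 119 122] [ 41.   0. 143.]
324 191 [116 120 
[... 2039 characters left out ...]
11.]
324 245 [125 130 135] [ 11.   0. 211.]
324 246 [142 148 152] [ 10.   0. 209.]
324 247 [159 164 171] [  9.   0. 210.]
324 248 [172 178 186] [  9.   0. 212.]
324 249 [182 187 194] [  8.   0. 212.]
324 250 [184 188 195] [  7.   0. 211.]
324 251 [175 182 189] [  7.   0. 212.]
324 252 [168 173 181] [  6.   0. 211.]
324 253 [157 163 170] [  5.   0. 210.]
324 254 [164 171 176] [  1.   0. 200.]
324 255 [181 176 176] [ -0.   0. 201.]
324 256 [205 167 122] [-18.  -0. 150.]
324 257 [213 160  86] [nan nan nan]
324 258 [215 162  88] [-19.  -0. 151.]
324 259 [216 164  88] [-20.  -0. 150.]
324 260 [214 162  88] [-21.  -0. 150.]
324 261 [213 161  85] [-22.  -0. 151.]
330 164 [151 124  88] [55. -8. -1.]
```

View pics/w1z.png

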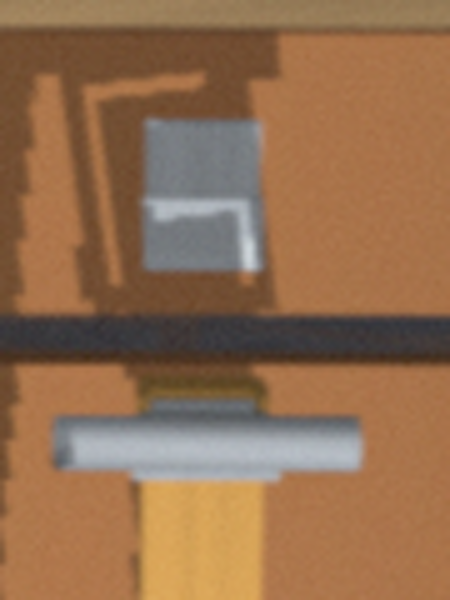

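```bash
python3 - <<'E'
from h import *
plan(tow(np.array([8,-1.5,199.5])/1000),rdown(),6)
E
```

```text
[0.0, 0.0, 0.0, 0.01, 0.01, 0.42]
[0.0, 0.0, 0.0, 0.0, 0.01, 0.43]
[0.0, 0.0, 0.0, 0.01, 0.01, 0.42]
[0.01, 0.0, 0.01, 0.0, 0.01, 0.43]
[0.0, 0.0, 0.0, 0.01, 0.0, 0.42]
[0.01, 0.0, 0.01, 0.0, 0.01, 0.43]
end err mm [-0.   -0.18  0.07] max 0.43
```

>>> carry_out(moves=[[[0,0,0,0.01,0.01,0.42,0.4],[0,0,0,0,0.01,0.43,0.4],[0,0,0,0.01,0.01,0.42,0.4],[0,0,0,0,0.01,0.43,0.4],[0,0,0,0.01,0,0.42,0.4],[0,0,0,0,0.01,0.43,0.4],[0,0,0,0,0,0,0.4],[0,0,0,0,0,0,0.4]]])

```text
time: 2.7
tool_pos: [0.5806, -0.0423, 0.1992]
tool_rot: [-0.001, -0.657, 0.754, 0.001]
contact_force: [-0.4, 0.0, 0.4]
gripper_width: 0.7
```

```bash
cat >> h.py <<'E'
def snap(name,crop=None,k=1):
    s,p,r=pose();f=grab_frame("wrist")
    T=np.eye(4);T[:3,:3]=r.as_matrix();T[:3,3]=p;T=T@f["hand_eye"]
    np.savez(f"pics/{name}.npz",T=T,**f)
    im=f["frame"][:,:,::-1]
    if crop: u0,u1,v0,v1=crop; im=cv2.resize(im[v0:v1,u0:u1],None,fx=k,fy=k,interpolation=cv2.INTER_CUBIC)
    cv2.imwrite(f"pics/{name}.png",im)
    info(s,p,r); return f,T
def info(s=None,p=None,r=None):
    if s is None: s,p,r=pose()
    print("t",s["time"],"board mm",(tob(p)*1000).round(2),"w",round(s["gripper_width"],3),"F board",(s["contact_force"]@B).round(2), "rot err deg",np.rad2deg((r.inv()*rdown()).as_rotvec()).round(2))
E
python3 - <<'E'
from h import *
f,T=snap("w2")
EOF
E
```

```text
t 2.7 board mm [  7.3   -2.96 199.22] w 0.7 F board [-0.37 -0.04  0.4 ] rot err deg [ 0.13 -0.   -0.1 ]Traceback (most recent call last):
  File "<stdin>", line 3, in <module>
NameError: name 'EOF' is not defined
```

View pics/w2.png

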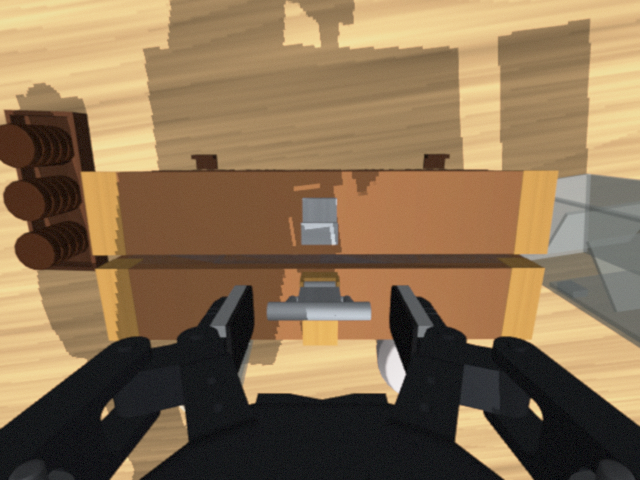

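```bash
python3 - <<'E'
from h import *
d=dict(np.load("pics/w2.npz"))
w=cloud(d,d["hand_eye"])*1000
for v in range(298,324,3): print(v,w[v,300].round(1),w[v,340].round(1))
print("pads");
for u in (215,225,235,245,395,405,415,425):
  for v in (290,300,320,340): print(u,v,w[v,u].round(0),end=' ')
E
```

```text
298 [-12.1   6.   17.3] [ 8.3  5.7 16.7]
301 [-11.8   5.4  12.6] [ 8.   5.4 12.6]
304 [-10.3  -3.7  -9.2] [ 6.8 -3.7 -9.1]
307 [-10.2  -3.3 -11.2] [  6.7  -3.1 -10.9]
310 [-10.1  -2.6 -12.5] [  6.8  -1.4 -10.3]
313 [-10.2  -0.8 -11.8] [  6.7  -0.8 -11.7]
316 [-10.2   0.7 -11.5] [  6.7   0.6 -11.8]
319 [-10.3   2.5 -10.9] [  6.8   2.3 -11.2]
322 [-15.1  42.3  58.3] [11.1 43.4 60.3]
pads
215 290 [-69.  20.  59.] 215 300 [-69.  27.  58.] 215 320 [-37. -13. -39.] 215 340 [-33. -13. -52.] 225 290 [-62.  20.  59.] 225 300 [-40.  -8. -15.] 225 320 [-33. -13. -40.] 225 340 [-33.  -8. -44.] 235 290 [-36. -13. -15.] 235 300 [-34. -13. -24.] 235 320 [-31. -11. -37.] 235 340 [-31.  -4. -38.] 245 290 [-32. -13. -15.] 245 300 [-31. -11. -21.] 245 320 [-31.  -3. -21.] 245 340 [-31.   4. -25.] 395 290 [ 29. -12. -14.] 395 300 [ 29.  -8. -15.] 395 320 [ 29.  -1. -18.] 395 340 [ 29.   7. -20.] 405 290 [ 33. -13. -15.] 405 300 [ 31. -12. -24.] 405 320 [ 29.  -9. -32.] 405 340 [ 29.  -2. -34.] 415 290 [58. 20. 59.] 415 300 [ 34. -13. -24.] 415 320 [ 30. -13. -40.] 415 340 [ 30.  -7. -42.] 425 290 [65. 20. 59.] 425 300 [ 41.  -9. -16.] 425 320 [ 34. -13. -39.] 425 340 [ 29. -14. -53.]
```

```bash
python3 - <<'E'
from h import *
d=dict(np.load("pics/w2.npz"))
w=cloud(d,d["hand_eye"])*1000
for u in (240,247,252,253,392,396):
  for v in range(284,300,2): print(u,v,w[v,u].round(1),d["frame"][v,u],end=' ')
  print()
im=d["frame"][270:360,190:450,::-1];cv2.imwrite("pics/w2z.png",cv2.resize(im,None,fx=3,fy=3))
E
```

```text
240 284 [-53.   16.2  59.8] [116  83  61] 240 286 [-34.7 -13.1 -11.7] [89 90 91] 240 288 [-34.6 -12.4 -12.3] [91 93 94] 240 290 [-34.1 -12.5 -14.5] [89 91 95] 240 292 [-33.6 -12.6 -16.7] [90 93 95] 240 294 [-33.2 -12.7 -18.7] [89 90 91] 240 296 [-32.7 -12.7 -20.5] [76 76 80] 240 298 [-32.3 -12.6 -22.3] [39 39 41] 
247 284 [-48.5  16.2  59.7] [114  77  51] 247 286 [-32.1 -12.6 -10.6] [26 21 24] 247 288 [-31.6 -12.7 -13. ] [27 24 26] 247 290 [-31.1 -12.8 -15.2] [18 20 19] 247 292 [-30.9 -12.5 -16.5] [16 10 12] 247 294 [-31.  -11.5 -16.2] [10 14 17] 247 296 [-31.1 -10.6 -16. ] [20 20 15] 247 298 [-30.9 -10.3 -17.2] [12  7 13] 
252 284 [-45.   15.7  58.5] [121  85  53] 252 286 [-45.3  17.4  59.4] [94 68 45] 252 288 [-31.1  -9.6  -5.9] [76 53 32] 252 290 [-31.   -9.   -6.7] [69 47 30] 252 292 [-30.8  -8.6  -7.7] [56 38 29] 252 294 [-30.9  -7.5  -7.5] [45 32 23] 252 296 [-31.1  -6.4  -7. ] [48 38 27] 252 298 [-31.2  -5.3  -6.6] [44 33 22] 
253 284 [-44.4  15.7  58.6] [118  82  52] 253 286 [-44.5  17.   58.5] [115  80  53] 253 288 [-44.7  18.6  58.9] [113  77  50] 253 290 [-45.   20.4  60. ] [107  73  45] 253 292 [-45.1  21.9  60.2] [97 69 44] 253 294 [-45.   23.   59.4] [88 61 41] 253 296 [-31.2  -5.2  -4.5] [86 59 38] 253 298 [-31.1  -4.5  -5. ] [87 61 42] 
392 284 [43.6 16.  59.2] [169 115  73] 392 286 [ 28.9 -11.2  -7.4] [71 48 31] 392 288 [ 28.9 -10.4  -7.7] [24 17 16] 392 290 [ 28.6 -10.2  -9.2] [16 17 18] 392 292 [28.9 -8.8 -8.3] [14 10 15] 392 294 [28.6 -8.6 -9.8] [13 17 21] 392 296 [28.9 -7.2 -8.7] [15 14 15] 392 298 [29.  -6.2 -8.6] [10 13 15] 
396 284 [46.1 16.  59.2] [170 117  77] 396 286 [ 30.  -12.4 -10.1] [48 42 41] 396 288 [ 29.2 -12.9 -13.5] [19 18 23] 396 290 [ 29.3 -12.1 -13.6] [17 13 18] 396 292 [ 28.6 -12.5 -16.5] [14 10 11] 396 294 [ 28.4 -12.1 -17.5] [13 10 14] 396 296 [ 28.5 -11.3 -17.5] [ 9 10 11] 396 298 [ 28.9  -9.7 -16. ] [14 14 18]
```

View pics/w2z.png

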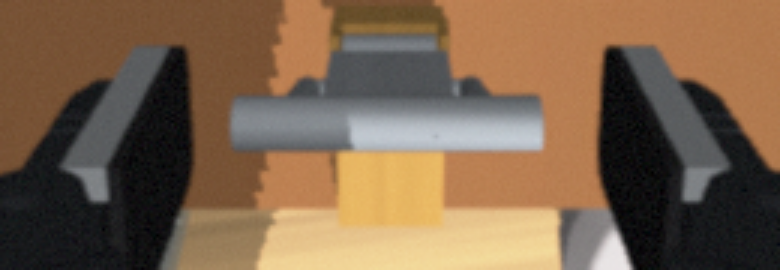

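>>> carry_out(moves=[[[0,0,0,0,0,0,-0.3],[0,0,0,0,0,0,-0.3],[0,0,0,0,0,0,-0.3],[0,0,0,0,0,0,-0.3],[0,0,0,0,0,0,-0.3]]])

```text
time: 3.17
tool_pos: [0.583, -0.0416, 0.2023]
tool_rot: [0.001, -0.657, 0.754, -0.002]
contact_force: [1.5, -0.2, 5.5]
gripper_width: 0.473
```

```bash
python3 - <<'E'
from h import *
f,T=snap("w3",(190,450,240,400),3)
w=cloud(f,f["hand_eye"])*1000
for v in range(298,330,3): print(v,w[v,300].round(1),w[v,340].round(1))
E
```

```text
t 3.1667 board mm [  9.59  -1.92 202.29] w 0.473 F board [1.47 0.04 5.46] rot err deg [-0.24 -0.03  0.  ]
298 [-15.1  27.1  62.3] [ 8.8  9.8 25.5]
301 [-13.1  14.9  32.5] [ 8.5  8.9 19.9]
304 [-10.6  -1.8  -5.3] [ 7.  -2.3 -6.3]
307 [-10.5  -1.2  -7. ] [ 6.9 -1.3 -7.2]
310 [-10.4  -0.2  -7.8] [ 7.   0.3 -6.9]
313 [-10.5   1.3  -7.7] [ 6.9  0.8 -8.8]
316 [-10.4   2.   -9.1] [ 6.9  2.5 -8.2]
319 [-10.6   4.8  -6.6] [ 6.9  3.8 -8.4]
322 [-11.1  10.4   0.9] [ 7.5 10.2  0.5]
325 [-15.4  46.5  61.9] [11.2 46.3 61.5]
328 [-15.4  47.7  60.2] [11.2 48.6 61.7]
```

View pics/w3.png

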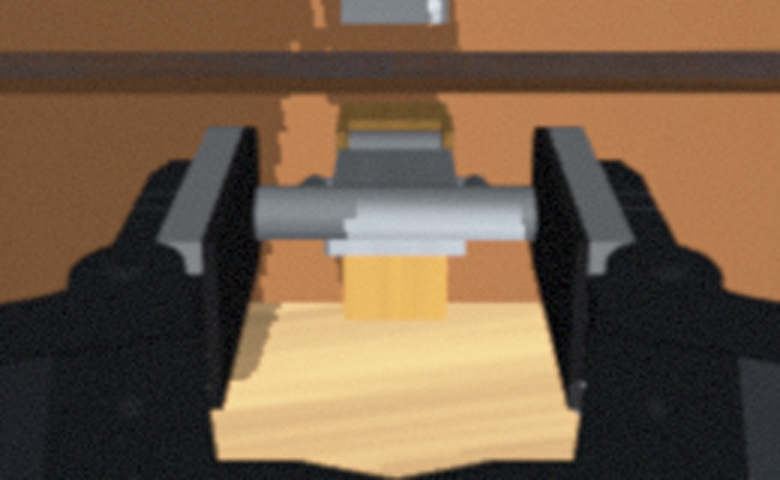

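>>> carry_out(moves=[[[0,0,0,0,0,0,0.18],[0,0,0,0,0,0,0.18],[0,0,0,0,0,0.06,0.18],[0,0,0,0,0,0.06,0.18],[0,0,0,0,0,0,0.18]]])

```text
time: 3.63
tool_pos: [0.581, -0.0412, 0.1939]
tool_rot: [-0.001, -0.657, 0.754, 0.001]
contact_force: [0.1, -0.4, 0.5]
gripper_width: 0.591
```

```bash
python3 - <<'E'
from h import *
f,T=snap("w4",(190,450,240,400),3)
w=cloud(f,f["hand_eye"])*1000
for v in range(298,330,3): print(v,w[v,300].round(1),w[v,340].round(1))
E
```

```text
t 3.6333 board mm [  7.49  -1.78 193.86] w 0.591 F board [ 0.12 -0.38  0.46] rot err deg [ 0.14  0.01 -0.  ]
298 [-14.5  22.9  53.3] [ 8.6  8.3 22.2]
301 [-14.6  25.1  53.7] [ 8.3  7.8 17.7]
304 [-11.9   7.8  14.2] [ 8.2  7.8 14.2]
307 [-10.1  -3.5 -11.7] [  6.6  -3.7 -11.9]
310 [-10.   -3.5 -14.3] [  6.6  -3.  -13.4]
313 [ -9.9  -3.3 -16.5] [  6.5  -2.8 -15.6]
316 [ -9.9  -1.9 -16.4] [  6.5  -1.7 -16.1]
319 [ -9.9  -0.7 -16.8] [  6.4  -1.  -17.3]
322 [ -9.9   0.6 -16.8] [  6.4   0.  -17.9]
325 [-10.    2.4 -16.1] [  6.5   2.1 -16.5]
328 [-10.7   9.3  -6.5] [ 7.1  8.9 -7.3]
```

View pics/w4.png

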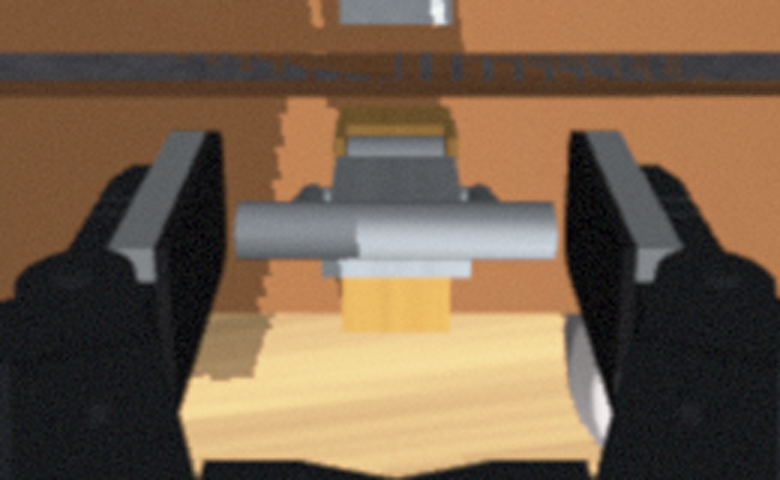

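>>> carry_out(moves=[[[0,0,0,0,0,0,-0.1],[0,0,0,0,0,0,-0.1],[0,0,0,0,0,0,-0.1],[0,0,0,0,0,0,-0.1]]])

```text
time: 4.02
tool_pos: [0.5816, -0.0413, 0.1951]
tool_rot: [-0.0, -0.657, 0.754, 0.0]
contact_force: [-0.5, 0.5, 0.2]
gripper_width: 0.481
```

```bash
python3 - <<'E'
from h import *
f,T=snap("w5",(190,450,240,400),3)
w=cloud(f,f["hand_eye"])*1000
for v in range(298,330,3): print(v,w[v,300].round(1),w[v,340].round(1))
E
```

```text
t 4.0167 board mm [  8.13  -1.81 195.14] w 0.481 F board [-0.58  0.38  0.19] rot err deg [ 0.02  0.   -0.01]
298 [-14.7  23.8  55.3] [ 8.7  9.3 24.4]
301 [-14.7  26.   55.5] [ 8.4  8.6 19.3]
304 [-12.    8.7  16.1] [ 8.3  8.8 16.4]
307 [-10.2  -3.2 -11. ] [  6.6  -4.1 -12.8]
310 [-10.   -3.5 -14.2] [  6.5  -3.4 -14.1]
313 [-10.   -1.8 -13.7] [  6.5  -2.7 -15.3]
316 [ -9.9  -1.5 -15.6] [  6.5  -1.2 -15.1]
319 [ -9.9  -0.7 -16.7] [  6.5  -0.2 -15.8]
322 [ -9.9   0.9 -16.2] [  6.5   1.2 -15.7]
325 [-10.2   4.  -13.2] [  6.7   4.2 -12.9]
328 [-10.7   9.5  -6.1] [ 7.1  9.4 -6.3]
```

View pics/w5.png

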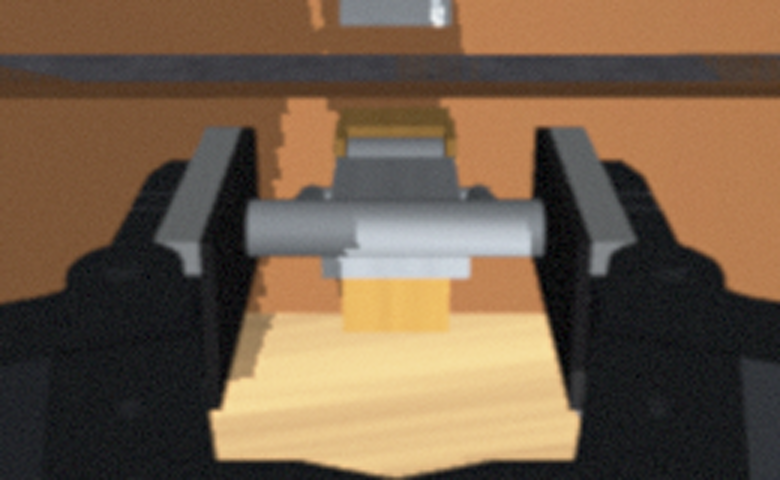

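>>> carry_out(moves=[[[0,0,0,0,-0.03,0.05,-0.1],[0,0,0,0,-0.03,0.05,-0.1],[0,0,0,0,-0.1,0.06,-0.1],[0,0,0,0,-0.1,0.06,-0.1],[0,0,0,0,-0.1,0.06,-0.1],[0,0,0,0,-0.1,0.06,-0.1],[0,0,0,0,0,0,-0.1]]])

```text
time: 4.65
tool_pos: [0.6011, -0.044, 0.1831]
tool_rot: [0.001, -0.657, 0.754, -0.001]
contact_force: [-0.1, 0.8, 5.5]
gripper_width: 0.477
```

```bash
python3 - <<'E'
from h import *
f,T=snap("w6",(190,450,200,360),3)
g=grab_frame("side");im=g["frame"][140:220,280,::-1] if 0 else g["frame"][130:220,280:400,::-1]
cv2.imwrite("pics/s6.png",cv2.resize(im,None,fx=5,fy=5,interpolation=cv2.INTER_CUBIC))
w=tob(cloud(g))*1000
m=(abs(w[...,1])<10)&(w[...,2]>156)&(w[...,0]<20)&(w[...,0]>-20)
print(len(w[m])); print(w[m][:: max(1,m.sum()//25)].round(0).tolist())
E
```

```text
t 4.65 board mm [ 27.78  -1.84 183.12] w 0.477 F board [-0.23  0.8   5.5 ] rot err deg [-0.1  0.  -0. ]
666
[[19.0, -8.0, 502.0], [20.0, 3.0, 500.0], [19.0, 9.0, 500.0], [5.0, -7.0, 495.0], [4.0, -3.0, 494.0], [3.0, 1.0, 493.0], [-1.0, -6.0, 488.0], [-4.0, -7.0, 484.0], [-8.0, -7.0, 378.0], [-10.0, 4.0, 378.0], [-1.0, 5.0, 364.0], [-8.0, -10.0, 353.0], [-8.0, 3.0, 355.0], [-8.0, 5.0, 348.0], [-8.0, 8.0, 342.0], [-7.0, 9.0, 334.0], [-7.0, 7.0, 325.0], [-6.0, 8.0, 312.0], [16.0, -8.0, 281.0], [17.0, -7.0, 262.0], [4.0, -9.0, 191.0], [-0.0, -10.0, 185.0], [1.0, 5.0, 186.0], [-2.0, -5.0, 171.0], [-6.0, 1.0, 170.0], [-8.0, -0.0, 159.0]]
```

View pics/w6.png

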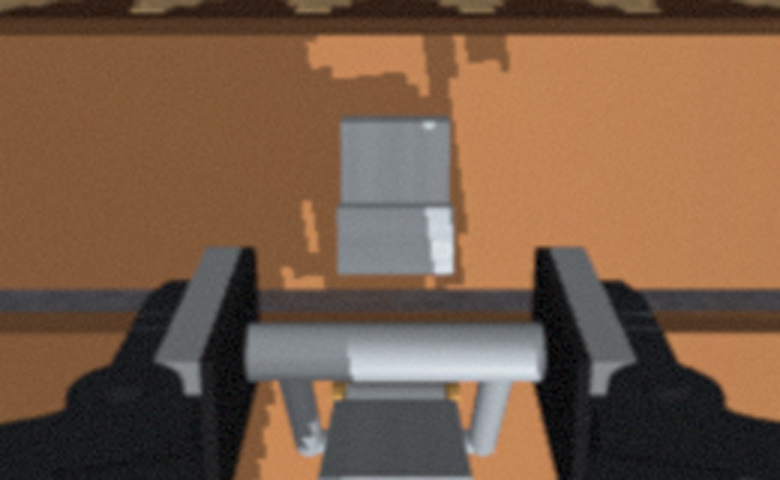

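View pics/s6.png

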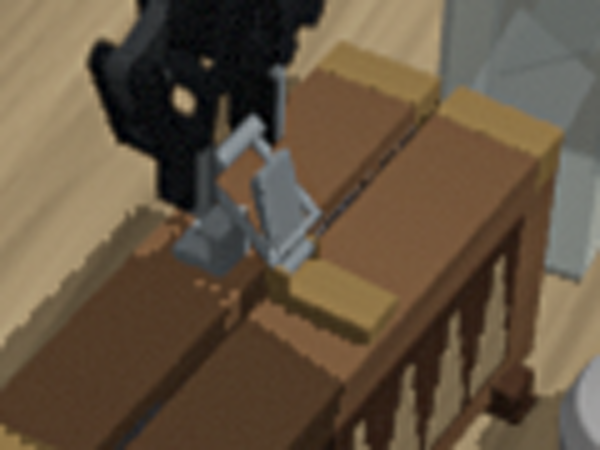

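>>> carry_out(moves=[[[0,0,0,0,-0.1,0.12,-0.1],[0,0,0,0,-0.1,0.16,-0.1],[0,0,0,0,-0.1,0.16,-0.1],[0,0,0,0,-0.08,0.16,-0.1],[0,0,0,0,0,0,-0.1]]])

```text
time: 5.17
tool_pos: [0.6174, -0.0462, 0.1591]
tool_rot: [0.002, -0.657, 0.754, -0.002]
contact_force: [3.5, 0.3, 5.6]
gripper_width: 0.478
```

```bash
python3 - <<'E'
from h import *
f,T=snap("w7",(190,450,200,360),3)
w=cloud(f,f["hand_eye"])*1000
wb=tob(cloud(f,T))*1000
for v in range(255,345,3): print(v,w[v,310].round(1),wb[v,310].round(1),wb[v,325].round(1))
E
```

```text
t 5.1667 board mm [ 44.21  -1.81 159.1 ] w 0.478 F board [3.4  0.73 5.57] rot err deg [-0.31  0.01 -0.02]
255 [ -6.9 -15.4  22.3] [ 59.7   5.1 136.9] [ 59.5  -2.5 136. ]
258 [ -7.  -13.6  22.8] [ 58.    5.2 136.4] [ 58.1  -2.5 136.7]
261 [ -7.  -12.2  22.4] [ 56.5   5.2 136.8] [ 56.7  -2.5 137.4]
264 [ -7.  -10.8  21.6] [ 55.1   5.2 137.5] [ 55.   -2.5 137.1]
267 [-7.  -8.8 22.6] [ 53.2   5.2 136.5] [ 53.4  -2.5 137.2]
270 [-7.  -7.7 21.4] [ 52.    5.2 137.8] [ 51.7  -2.5 136.9]
273 [-7.  -5.8 21.9] [ 50.2   5.2 137.2] [ 50.   -2.5 136.7]
276 [-7.  -3.9 22.6] [ 48.3   5.2 136.6] [ 48.9  -2.5 138.1]
279 [-7.  -3.1 20.5] [ 47.4   5.2 138.6] [ 47.1  -2.5 137.8]
282 [-7.  -1.6 20.1] [ 45.9   5.2 139. ] [ 45.8  -2.5 138.6]
285 [-6.8 -1.8 15.7] [ 46.1   5.  143.4] [ 46.3  -2.4 143.7]
288 [-6.9 -0.  16.2] [ 44.3   5.1 142.9] [ 44.8  -2.4 144.1]
291 [-6.9  1.3 15.6] [ 43.    5.1 143.5] [ 43.2  -2.4 144. ]
294 [-6.9  2.9 15.4] [ 41.4   5.1 143.7] [ 41.4  -2.4 143.7]
297 [-6.9  4.2 14.8] [ 40.    5.1 144.3] [ 40.4  -2.4 145.1]
300 [-6.9  5.8 14.7] [ 38.5   5.1 144.4] [ 38.5  -2.4 144.4]
303 [-
[... 168 characters left out ...]
5 142.7]
312 [ -5.9  -2.  -13.2] [ 46.1   4.1 172.3] [ 46.3  -2.2 172.6]
315 [ -5.9  -1.2 -14.3] [ 45.3   4.1 173.4] [ 46.   -2.1 174.7]
318 [ -5.8  -1.  -16.5] [ 45.1   4.  175.6] [ 45.7  -2.1 176.6]
321 [ -5.8  -0.3 -17.7] [ 44.5   4.  176.8] [ 44.1  -2.1 176.1]
324 [ -5.8   1.1 -17.5] [ 43.    4.  176.6] [ 43.5  -2.1 177.5]
327 [ -5.8   2.  -18.3] [ 42.1   4.  177.4] [ 41.8  -2.1 176.9]
330 [ -5.8   3.2 -18.6] [ 40.9   4.  177.7] [ 40.3  -2.1 176.7]
333 [-6.5 15.9  0.4] [ 28.3   4.7 158.6] [ 28.3  -2.3 158.6]
336 [-6.5 17.5  0.4] [ 26.8   4.7 158.6] [ 27.4  -2.3 159.7]
339 [-6.5 17.9 -1.5] [ 26.3   4.7 160.6] [ 26.2  -2.3 160.4]
342 [-6.5 20.2 -0.4] [ 24.    4.7 159.4] [ 24.6  -2.3 160.3]
```

View pics/w7.png

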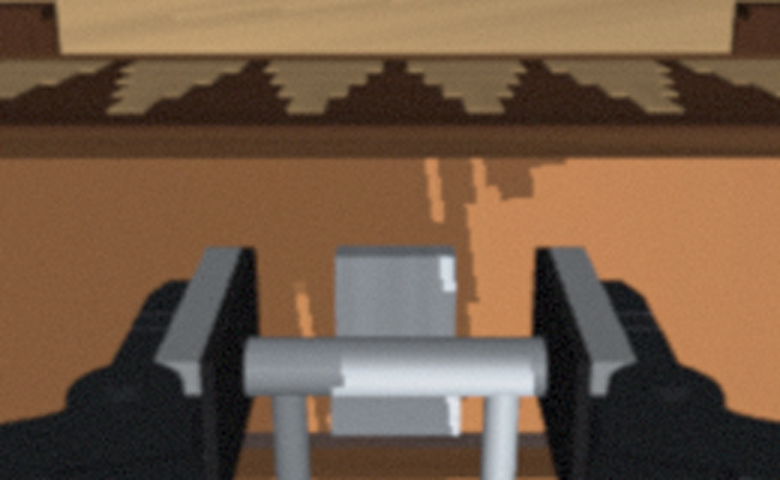

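>>> carry_out(moves=[[[0,0,0,0,0,0,0.18],[0,0,0,0,0,0,0.18],[0,0,0,0,0,-0.08,0.18],[0,0,0,0,0,-0.09,0.18],[0,0,0,0,0,0,0.18]]])

```text
time: 5.63
tool_pos: [0.6152, -0.0459, 0.1652]
tool_rot: [0.0, -0.657, 0.754, -0.0]
contact_force: [0.5, 0.2, 0.4]
gripper_width: 0.592
```

```bash
cat >> h.py <<'E'
def bar(f,T,v0=295,v1=345,us=(308,312,316,326,330,334)):
    w=cloud(f,f["hand_eye"])*1000
    for u in us:
        c=w[v0:v1,u]; ok=(c[:,2]<-3)&(abs(c[:,1])<9)&(c[:,2]>-30)
        c=c[ok]
        if len(c): print(u,"bar y-ctr",round((c[:,1].min()+c[:,1].max())/2,1),"top z",np.percentile(c[:,2],10).round(1),len(c))
E
python3 - <<'E'
from h import *
f,T=snap("w8",(190,450,200,360),3)
bar(f,T)
E
```

```text
t 5.6333 board mm [ 42.07  -1.84 165.18] w 0.592 F board [0.46 0.3  0.42] rot err deg [-0.04 -0.01 -0.  ]
308 bar y-ctr -2.3 top z -9.0 18
312 bar y-ctr -2.5 top z -9.1 18
316 bar y-ctr -2.4 top z -9.2 18
326 bar y-ctr -2.6 top z -9.4 18
330 bar y-ctr -2.4 top z -9.0 18
334 bar y-ctr -2.4 top z -9.4 18
```

View pics/w8.png

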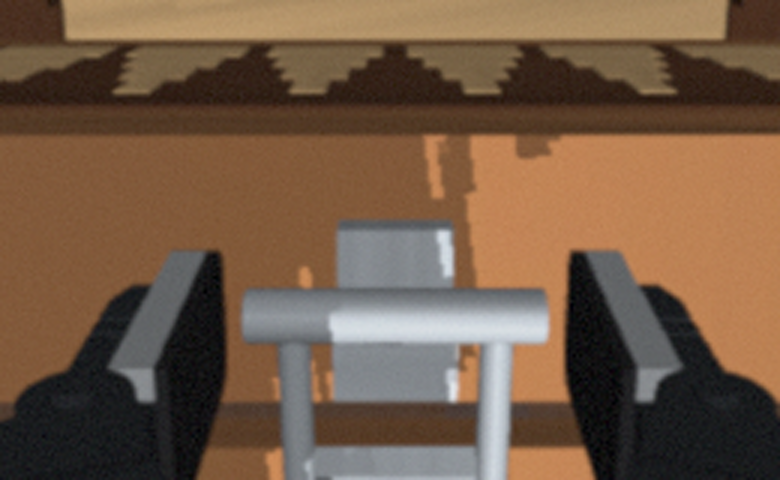

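>>> carry_out(moves=[[[0,0,0,0,-0.05,0.07,0.18],[0,0,0,0,0,0,0.18],[0,0,0,0,0,0,-0.1],[0,0,0,0,0,0,-0.1],[0,0,0,0,0,0,-0.1],[0,0,0,0,0,0,-0.1]]])

```text
time: 6.18
tool_pos: [0.6168, -0.0461, 0.1615]
tool_rot: [-0.0, -0.657, 0.754, 0.0]
contact_force: [-0.2, -1.0, -0.6]
gripper_width: 0.473
```

```bash
python3 - <<'E'
from h import *
f,T=snap("w9",(190,450,200,360),3)
bar(f,T)
E
```

```text
t 6.1833 board mm [ 43.68  -1.76 161.55] w 0.473 F board [-0.08 -0.98 -0.59] rot err deg [ 0.03  0.   -0.  ]
308 bar y-ctr -1.2 top z -8.6 18
312 bar y-ctr -1.4 top z -8.5 19
316 bar y-ctr -1.2 top z -8.7 19
326 bar y-ctr -1.3 top z -8.9 18
330 bar y-ctr -1.1 top z -8.5 18
334 bar y-ctr -1.3 top z -8.3 19
```

View pics/w9.png

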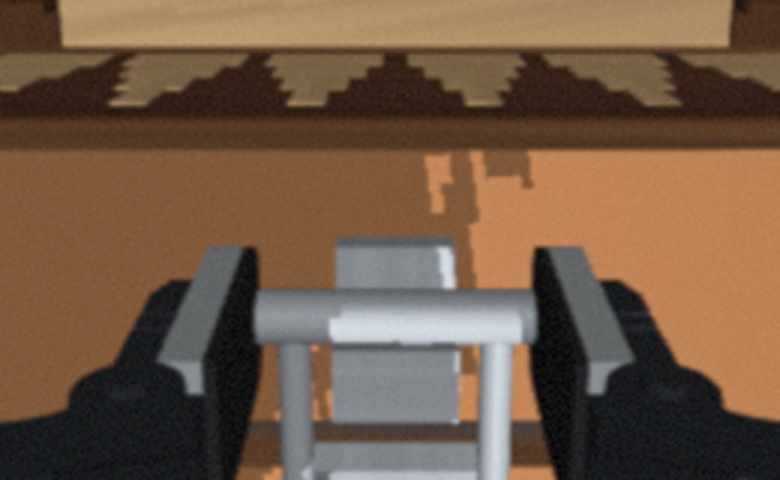

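>>> carry_out(moves=[[[0,0,0,0,0.02,0.1,-0.1],[0,0,0,0,0.02,0.1,-0.1],[0,0,0,0,0.02,0.1,-0.1],[0,0,0,0,0,0.1,-0.1],[0,0,0,0,0,0,-0.1]]])

```text
time: 6.65
tool_pos: [0.6153, -0.0459, 0.1456]
tool_rot: [0.001, -0.657, 0.754, -0.001]
contact_force: [5.1, -0.1, 3.3]
gripper_width: 0.47
```

```bash
python3 - <<'E'
from h import *
f,T=snap("w10",(190,450,200,360),3)
bar(f,T)
E
```

```text
t 6.65 board mm [ 42.14  -1.81 145.59] w 0.47 F board [5.09 0.57 3.3 ] rot err deg [-0.11  0.   -0.01]
308 bar y-ctr 1.9 top z -13.8 27
312 bar y-ctr 1.5 top z -13.1 26
316 bar y-ctr 2.0 top z -13.4 27
326 bar y-ctr 1.8 top z -13.8 28
330 bar y-ctr 2.1 top z -13.5 27
334 bar y-ctr 1.7 top z -13.8 26
```

View pics/w10.png

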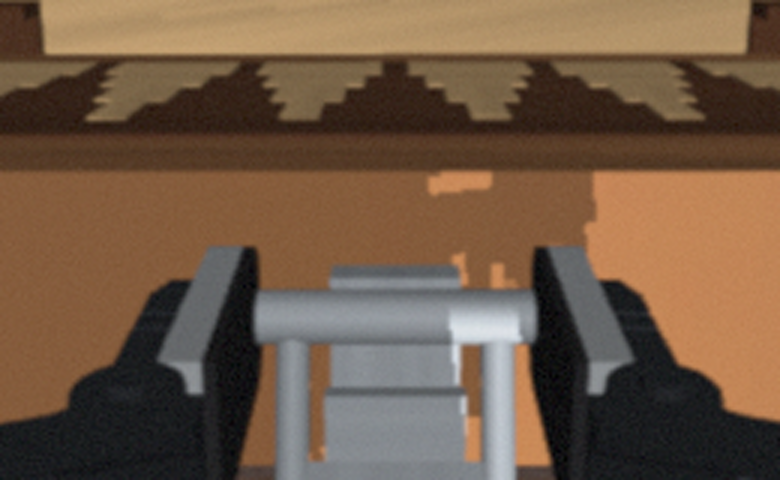

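>>> carry_out(moves=[[[0,0,0,0,0.07,0,-0.1],[0,0,0,0,0.07,0,-0.1],[0,0,0,0,0.07,0,-0.1],[0,0,0,0,0,0,-0.1]]])

```text
time: 7.03
tool_pos: [0.6074, -0.0448, 0.1471]
tool_rot: [0.001, -0.657, 0.754, -0.001]
contact_force: [3.0, 0.5, 5.4]
gripper_width: 0.469
```

```bash
python3 - <<'E'
from h import *
f,T=snap("w11",(190,450,200,360),3)
E
```

```text
t 7.0333 board mm [ 34.12  -1.82 147.13] w 0.469 F board [2.86 0.88 5.4 ] rot err deg [-0.19 -0.   -0.  ]
```

View pics/w11.png

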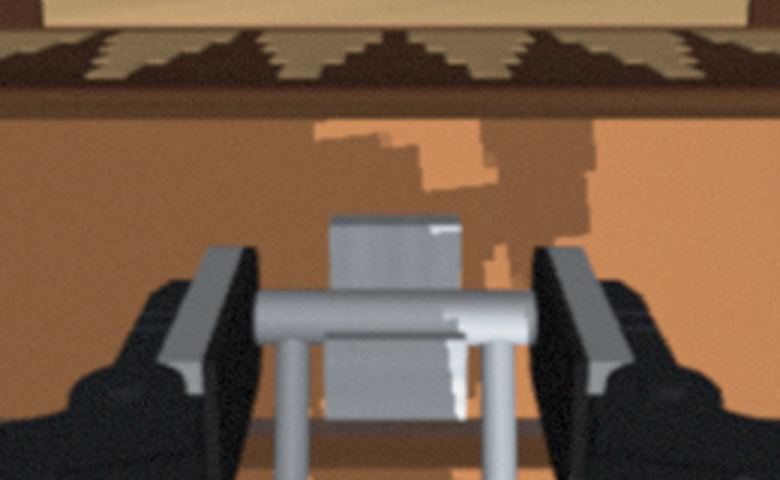

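>>> carry_out(moves=[[[0,0,0,0,0.03,0.04,-0.1],[0,0,0,0,0.03,0,-0.1],[0,0,0,0,0.03,0,-0.1],[0,0,0,0,0,0,-0.1]]])

```text
time: 7.42
tool_pos: [0.6046, -0.0445, 0.1451]
tool_rot: [0.002, -0.657, 0.754, -0.002]
contact_force: [9.6, -1.3, 2.2]
gripper_width: 0.476
```

```bash
python3 - <<'E'
from h import *
f,T=snap("w12",(190,450,200,360),3)
g=grab_frame("side");im=g["frame"][140:220,280,::-1] if 0 else g["frame"][130:220,280:400,::-1]
cv2.imwrite("pics/s12.png",cv2.resize(im,None,fx=5,fy=5,interpolation=cv2.INTER_CUBIC))
E
```

```text
t 7.4167 board mm [ 31.37  -1.84 145.06] w 0.476 F board [ 9.69 -0.02  2.24] rot err deg [-0.32  0.   -0.01]
```

View pics/w12.png

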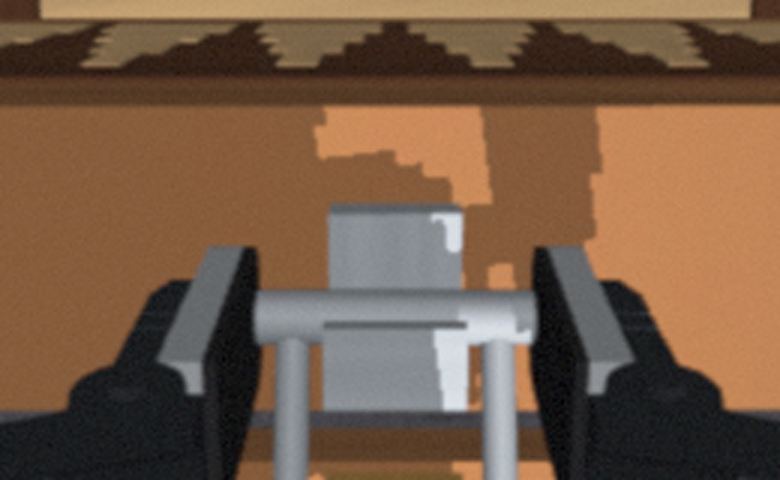

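View pics/s12.png

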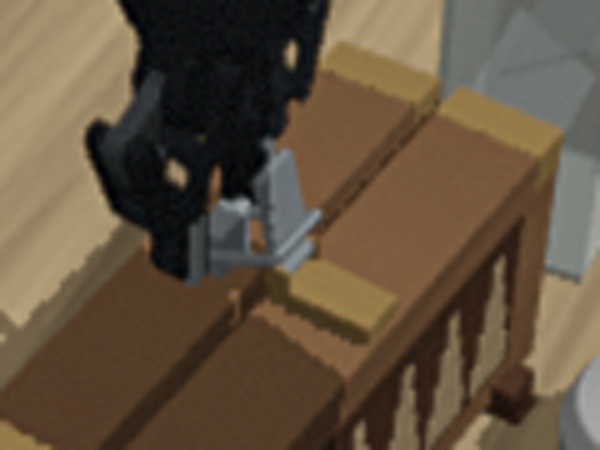

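>>> carry_out(moves=[[[0,0,0,0,-0.05,0,-0.1],[0,0,0,0,0,0,0.25],[0,0,0,0,0,0,0.25],[0,0,0,0,0,0,0.25],[0,0,0,0,0,0,0.25],[0,0,0,0,0,-0.25,0.25],[0,0,0,0,0,-0.6,0.25],[0,0,0,0,0,-0.9,0.25]]])

```text
time: 8.18
tool_pos: [0.602, -0.044, 0.2107]
tool_rot: [-0.003, -0.657, 0.754, 0.004]
contact_force: [0.2, -0.0, 0.4]
gripper_width: 0.627
```

>>> carry_out(moves=[[[0,0,0,0,-0.3,-0.9,0],[0,0,0,0,-0.3,-0.5,-0.7],[0,0,0,0,0,0,-1],[0,0,0,0,0,0,-1]]])

```text
time: 8.52
tool_pos: [0.6294, -0.048, 0.2726]
tool_rot: [0.001, -0.657, 0.754, -0.001]
contact_force: [-0.4, 0.4, -0.3]
gripper_width: 0.083
```

```bash
python3 - <<'E'
from h import *
f,T=snap("w13",(240,400,160,300),4)
wb=tob(cloud(f,T))*1000
for v in range(190,300,2): print(v,wb[v,321].round(0),wb[v,315].round(0),wb[v,327].round(0))
g=grab_frame("side");im=g["frame"][130:220,280:400,::-1]
cv2.imwrite("pics/s13.png",cv2.resize(im,None,fx=5,fy=5,interpolation=cv2.INTER_CUBIC))
E
```

```text
t 8.5167 board mm [ 56.39  -1.92 272.61] w 0.083 F board [-0.48  0.32 -0.29] rot err deg [-0.2  -0.01 -0.01]
190 [74. -0.  1.] [74.  7. -0.] [74. -8. -0.]
192 [71. -0.  1.] [71.  7.  0.] [71. -8. -0.]
194 [69. -0.  0.] [69.  7.  2.] [69. -8.  1.]
196 [66. -0.  0.] [66.  7.  0.] [66. -8.  0.]
198 [64. -0. -1.] [64.  7.  1.] [64. -8.  0.]
200 [61. -0. -0.] [61.  7.  0.] [61. -8. -0.]
202 [59. -0. -1.] [59.  7.  0.] [59. -8.  1.]
204 [57. -0.  0.] [56.  7. -1.] [57. -8. -0.]
206 [54. -0. -1.] [54.  7.  1.] [54. -8.  1.]
208 [53. -0.  6.] [52.  7.  4.] [52. -8.  4.]
210 [55. -0. 33.] [56.  6. 36.] [56. -7. 36.]
212 [56. -0. 51.] [56.  6. 52.] [56. -7. 52.]
214 [57. -0. 68.] [58.  6. 69.] [58. -6. 70.]
216 [58. -0. 83.] [59.  6. 85.] [58. -6. 84.]
218 [60. -0. 99.] [60.  5. 99.] [ 60.  -6. 100.]
220 [ 61.  -0. 112.] [nan nan nan] [ 60.  -6. 112.]
222 [ 60.  -0. 119.] [ 60.   5. 118.] [ 60.  -6. 117.]
224 [ 61.  -0. 131.] [ 61.   5. 129.] [ 61.  -6. 131.]
226 [ 61.  -0. 136.] [ 61.   5. 138.] [ 61.  -5. 137.]
228 [ 59.  -0. 137.] [ 59.   5. 137.] [ 59.  -5. 135.]
230 [ 57.  -0. 137.] [ 57.
[... 1195 characters left out ...]
-0. 159.] [ 27.   4. 160.] [ 27.  -5. 161.]
276 [ 25.  -0. 160.] [ 25.   4. 160.] [ 25.  -5. 159.]
278 [ 24.  -0. 161.] [ 23.   4. 160.] [ 23.  -5. 160.]
280 [ 13.  -0. 139.] [ 13.   5. 139.] [ 13.  -6. 139.]
282 [ 12.  -0. 141.] [ 11.   5. 139.] [ 12.  -6. 139.]
284 [  2.  -0. 121.] [  2.   5. 121.] [  2.  -6. 122.]
286 [  2.  -0. 124.] [  2.   5. 125.] [  2.  -6. 125.]
288 [  1.  -0. 129.] [  2.   5. 129.] [  2.  -6. 129.]
290 [  1.  -0. 133.] [  2.   5. 134.] [  2.  -6. 134.]
292 [  2.  -0. 139.] [  2.   5. 138.] [  2.  -6. 140.]
294 [  1.  -0. 140.] [  1.   5. 140.] [  1.  -6. 140.]
296 [ -1.  -0. 141.] [ -0.   5. 143.] [nan nan nan]
298 [ -1.  -0. 146.] [  0.   5. 147.] [ -0.  -6. 146.]
```

View pics/w13.png

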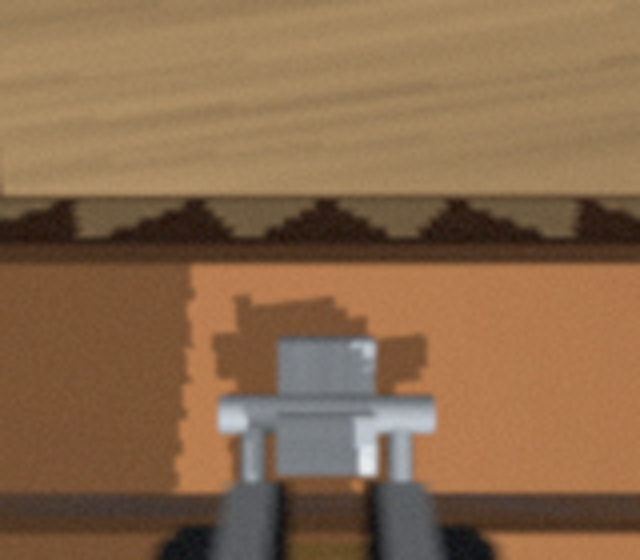

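View pics/s13.png

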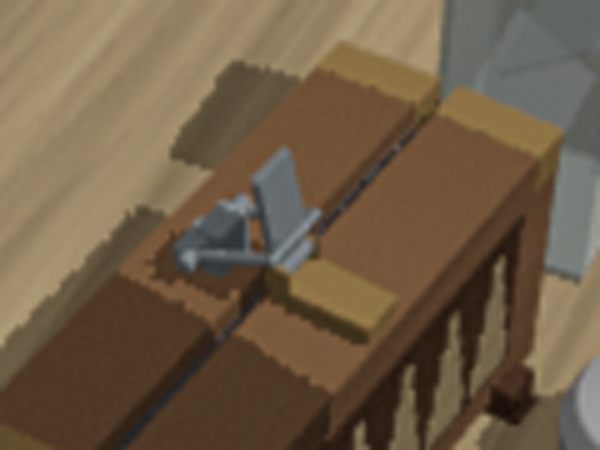

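>>> carry_out(moves=[[[0,0,0,0,0.26,0.68,-1],[0,0,0,0,0.26,0.69,-1],[0,0,0,0,0.26,0.69,-1],[0,0,0,0,0,0,-1],[0,0,0,0,0,0,-1]]])

```text
time: 9.03
tool_pos: [0.595, -0.043, 0.1842]
tool_rot: [-0.002, -0.657, 0.754, 0.003]
contact_force: [-0.3, 1.0, 0.4]
gripper_width: 0.001
```

```bash
python3 - <<'E'
from h import *
f,T=snap("w14",(190,450,200,400),3)
g=grab_frame("side");im=g["frame"][130:220,280:400,::-1]
cv2.imwrite("pics/s14.png",cv2.resize(im,None,fx=5,fy=5,interpolation=cv2.INTER_CUBIC))
E
```

```text
t 9.0333 board mm [ 21.65  -1.65 184.16] w 0.001 F board [-0.42  0.96  0.38] rot err deg [ 0.4   0.02 -0.  ]
```

View pics/w14.png

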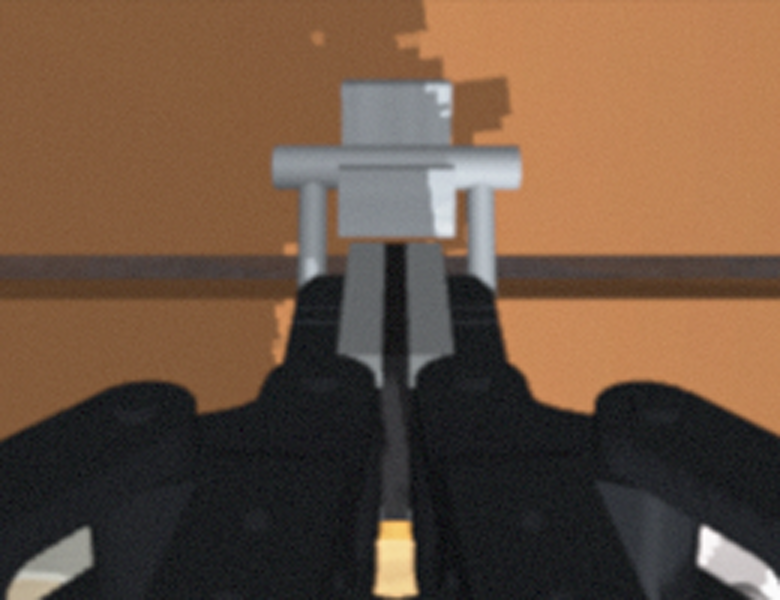

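View pics/s14.png

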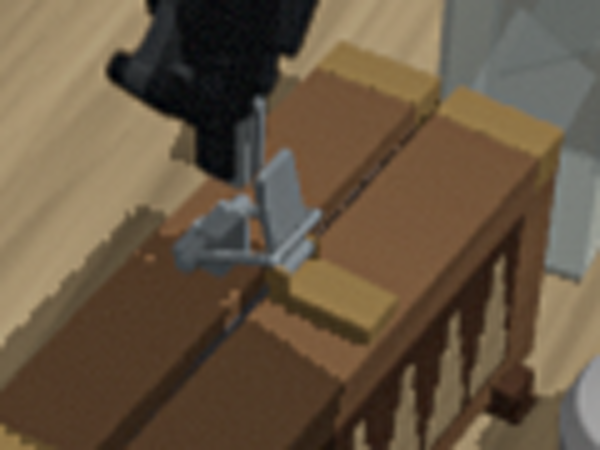

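>>> carry_out(moves=[[[0,0,0,0,0.16,-0.08,-1],[0,0,0,0,0.17,-0.07,-1],[0,0,0,0,0.13,0,-1],[0,0,0,0,0.13,0.02,-1],[0,0,0,0,0.13,0.03,-1],[0,0,0,0,0.13,0.03,-1]]])

```text
time: 9.63
tool_pos: [0.5643, -0.039, 0.1923]
tool_rot: [0.001, -0.657, 0.754, -0.001]
contact_force: [1.0, -0.4, 4.0]
gripper_width: -0.002
```

```bash
python3 - <<'E'
from h import *
f,T=snap("w15",(190,450,150,350),3)
g=grab_frame("side");im=g["frame"][130:220,280:400,::-1]
cv2.imwrite("pics/s15.png",cv2.resize(im,None,fx=5,fy=5,interpolation=cv2.INTER_CUBIC))
E
```

```text
t 9.6333 board mm [ -9.33  -1.89 192.26] w -0.002 F board [ 1.06 -0.28  4.01] rot err deg [-0.18 -0.01 -0.  ]
```

View pics/w15.png

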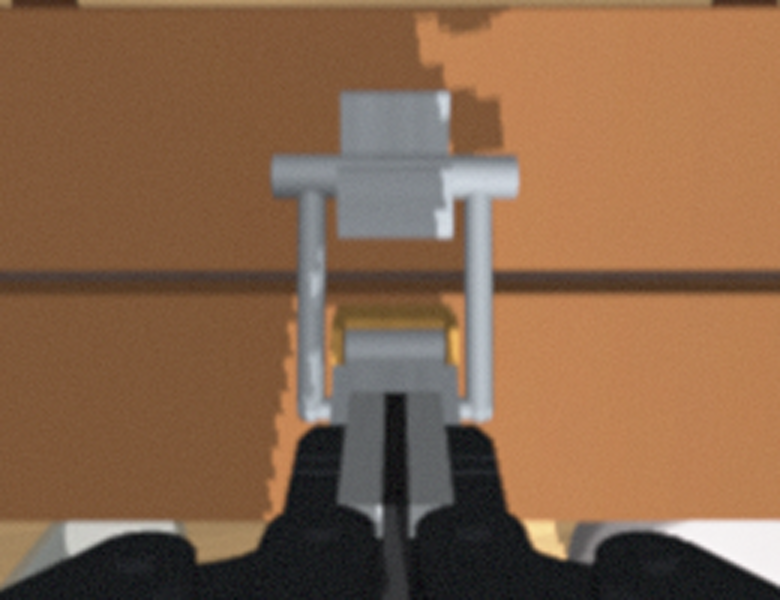

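View pics/s15.png

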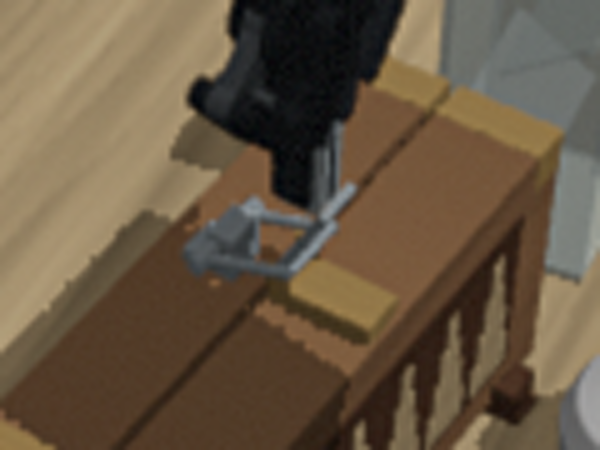

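>>> carry_out(moves=[[[0,0,0,0,0.1,0.07,-1],[0,0,0,0,0.1,0.08,-1],[0,0,0,0,0.09,0.09,-1],[0,0,0,0,0.08,0.1,-1],[0,0,0,0,0.04,0.1,-1],[0,0,0,0,0.03,0.1,-1]]])

```text
time: 10.23
tool_pos: [0.5452, -0.0362, 0.1671]
tool_rot: [-0.001, -0.657, 0.754, 0.001]
contact_force: [-0.7, -0.1, 0.6]
gripper_width: 0.0
```

```bash
python3 - <<'E'
from h import *
f,T=snap("w16",(190,450,120,320),3)
g=grab_frame("side");im=g["frame"][130:220,280:400,::-1]
cv2.imwrite("pics/s16.png",cv2.resize(im,None,fx=5,fy=5,interpolation=cv2.INTER_CUBIC))
E
```

```text
t 10.2333 board mm [-28.65  -1.72 167.15] w 0.0 F board [-0.66 -0.15  0.61] rot err deg [ 0.17  0.01 -0.  ]
```

View pics/s16.png

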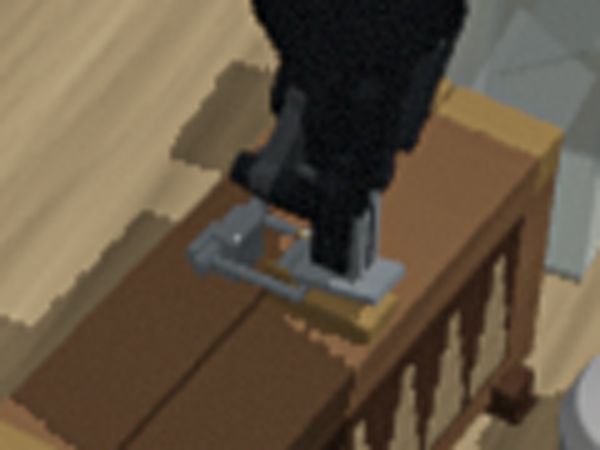

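>>> carry_out(moves=[[[0,0,0,0,0.02,0.07,-1],[0,0,0,0,0,0.07,-1],[0,0,0,0,0,0.07,-1],[0,0,0,0,0,0.04,-1],[0,0,0,0,0,0,-1]]])

```text
time: 10.75
tool_pos: [0.5458, -0.0364, 0.159]
tool_rot: [0.0, -0.657, 0.754, -0.0]
contact_force: [-0.2, -0.6, 0.1]
gripper_width: 0.002
```

```bash
python3 -c "
from h import *
info()"
```

```text
t 10.75 board mm [-28.02  -1.82 159.04] w 0.002 F board [-0.14 -0.64  0.09] rot err deg [-0. -0. -0.]
```

>>> carry_out(moves=[[[0,0,0,0,0,0.04,-1],[0,0,0,0,0,0.04,-1],[0,0,0,0,0,0.04,-1],[0,0,0,0,0,0,-1]]])

```text
time: 11.08
tool_pos: [0.5459, -0.0364, 0.1588]
tool_rot: [-0.0, -0.657, 0.753, 0.0]
contact_force: [-12.0, 1.7, 21.3]
gripper_width: 0.001
```

```bash
python3 - <<'E'
from h import *
f,T=snap("w17",(190,450,120,320),3)
g=grab_frame("side");im=g["frame"][130:220,280:400,::-1]
cv2.imwrite("pics/s17.png",cv2.resize(im,None,fx=5,fy=5,interpolation=cv2.INTER_CUBIC))
E
```

```text
t 11.0833 board mm [-27.87  -1.81 158.82] w 0.001 F board [-12.12   0.04  21.34] rot err deg [ 0.02 -0.02  0.01]
```

View pics/s17.png

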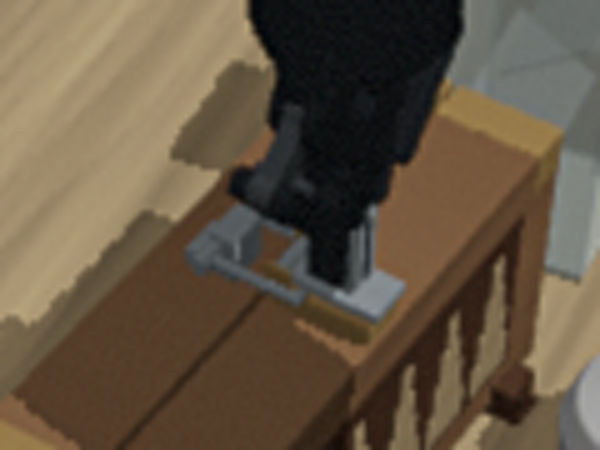

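>>> carry_out(moves=[[[0,0,0,0,0,-0.15,-1],[0,0,0,0,0,-0.4,-1],[0,0,0,0,0,-0.8,-1],[0,0,0,0,-0.2,-0.9,-1],[0,0,0,0,-0.5,-0.9,-1],[0,0,0,0,-0.5,-0.3,-1],[0,0,0,0,0,0,-1],[0,0,0,0,0,0,-1]]])

```text
time: 11.85
tool_pos: [0.5939, -0.0431, 0.2926]
tool_rot: [0.0, -0.657, 0.754, -0.0]
contact_force: [-0.1, -0.3, -0.9]
gripper_width: -0.001
```

```bash
python3 - <<'E'
from h import *
f,T=snap("w18",(220,420,150,300),4)
wb=tob(cloud(f,T))*1000
for x0 in range(-52,62,4):
    m=(abs(wb[...,1]+1)<8)&(abs(wb[...,0]-x0)<2)&(wb[...,2]>90)&(wb[...,2]<230)
    if m.sum(): print(x0,np.median(wb[m][:,2]).round(1),end=' | ')
g=grab_frame("side");im=g["frame"][130:220,280:400,::-1]
cv2.imwrite("pics/s18.png",cv2.resize(im,None,fx=5,fy=5,interpolation=cv2.INTER_CUBIC))
cv2.imwrite("pics/s18f.png",g["frame"][:,:,::-1])
E
```

```text
t 11.85 board mm [ 20.58  -1.89 292.62] w -0.001 F board [-0.04 -0.33 -0.9 ] rot err deg [-0.06 -0.   -0.01]
-24 159.0 | -20 159.3 | -16 159.3 | -12 158.7 | -8 158.2 | -4 159.9 | 0 145.1 | 4 139.8 | 8 140.2 | 12 139.8 | 16 160.8 | 20 160.8 | 24 160.8 | 28 155.9 | 32 145.5 | 36 145.4 | 40 144.2 | 44 139.0 | 48 139.1 | 52 138.9 | 56 116.4 |
```

View pics/w18.png

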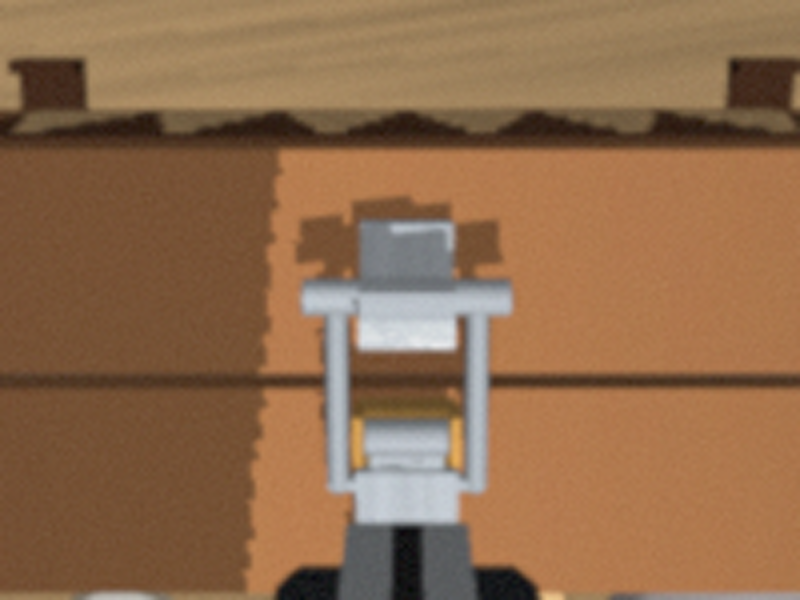

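View pics/s18.png

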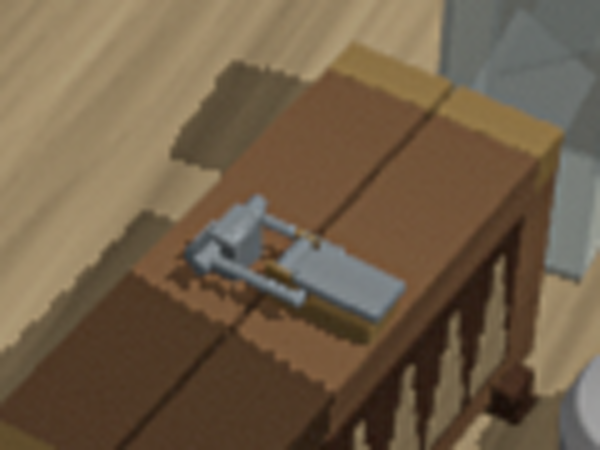

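View pics/s18f.png

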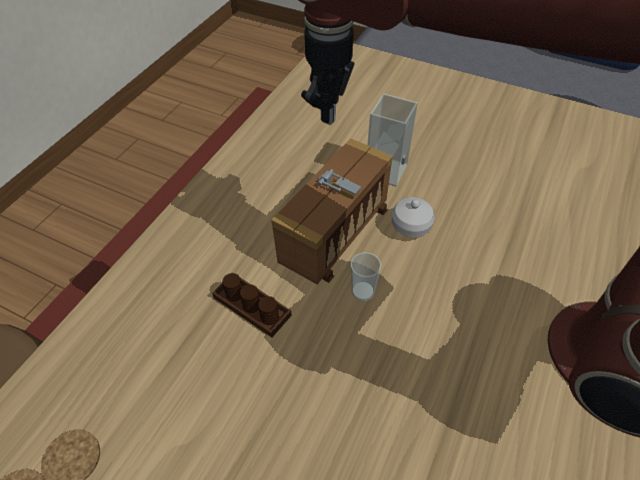

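```bash
python3 - <<'E'
from h import *
from plant import ticket
d=dict(np.load("pics/w18.npz"));w=tob(cloud(d,d["T"]))*1000
for u in (300,338): # bar ends
    pass
m=(abs(abs(w[...,1]+1)-19.5)<2)&(w[...,0]>10)&(w[...,0]<45)&(w[...,2]>144)&(w[...,2]<200)
q=w[m];print("bar ends",len(q),q.min(0).round(1),q.max(0).round(1))
print(ticket.job_done())
E
```

```text
bar ends 106 [ 10.8 -22.2 152.1] [ 29.8  20.5 158.4]
the job is handed in; nothing more can be done
None
```

The board is latched shut. I led the crossbar over the lip, down behind it and back onto the post, let go, folded the lever over with the closed fingers and pressed it flat. I then backed off and handed the job in at about 12 s.

**Last checks:**
- **Lever:** it stayed flat after I let go, with its upper face about 159 mm above the table (19 mm above the board's flat top, as expected).
- **Crossbar:** its ends measured well below the lip's top (about 161 mm), so it is caught under the lip. That sample also caught points that were not the bar (x from 10.8 mm, heights 152–158 mm), so its exact seat is less certain.
- **Board:** the far half has come in about 7 mm, leaving a gap of about 3 mm, or roughly 0.02 rad.
- **Other objects:** by eye, the tea glass, sugar bowl, dice tower and checkers look where they were; I did not measure them.

**What went less well:**
- **Final press:** it read about 24.5 N total (12 N sideways, 21 N up), just under the 25 N limit. That is only the end-of-move reading, so the true peak could have been slightly higher. I backed off at once.
- **Crossbar grip:** I regripped the crossbar twice, because it sat too near the fingertips at first and later slid in the grip.
- **Measurements:** the wrist camera and my first board measurement disagreed by about 1.5 mm, so I worked from the wrist view.

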